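# Hold the spread retaining ring at its axle groove

## Task

The trolley wheel on the upright axle stub still lacks its retaining ring, which sits ready on the tips of the circlip pliers. Lift the pliers up and off their two-prong hook, squeeze the handles home so that the ring spreads, and slide it, without forcing, over the axle's end down to the groove just above the brass washer. Finish while holding it there: handles squeezed, ring spread, level, centred and lined up with the groove but not bearing on the axle or the washer, so that I can check it before it is let in; leave the tape roll, the screwdriver and the jar where they are.

Things in the scene. Friction and masses are not known exactly. Their poses are not given: they have to be found in the camera images.
- pliers: Circlip pliers (0.25 kg) hanging tips down. Origin: pivot; z up along the tool, y the line on which the handles close, x across it. A steel block at the pivot (50 mm along y, 18 along x, underside 8 mm below the origin) rests on the stand's prongs. Squeezing the handles spreads the jaws and the ring on their tips. The tool may slip or turn a little in the fingers: look at the ring again.
- handles (a point): Midway between the pliers' two orange handles, 75 mm above the pivot; axes as the pliers'. Grips: 14 mm wide (x), from 45 to 95 mm above the pivot, tops at 100 mm. Let go they lean outward 0.185 rad, 61 mm over their outsides here (69 at the top); squeezed home they are parallel, 34 mm over their outsides. Spring: 5 N on each handle to start closing, 10 N squeezed home; a stop takes more.
- ring_center (a point): Centre of the bore of the steel retaining ring when spread, in its mid-plane: fixed on the pliers, 19.6 mm from the pivot towards the tool's -x and 62 mm below it, axes as the pliers'. The ring is 3.5 mm thick, square to the tool's z, and reaches from the jaw tips to x = -48 mm from the pivot. Bore 38 mm let go (will not pass the axle), 45 mm squeezed home.
- plier_right (a joint): How far each handle is squeezed: 0 let go (ring closed), 0.185 rad squeezed home against the stop, which gives a little (ring fully spread). The bore grows in proportion and equals the 40 mm axle at about 0.055.
- stand: Fixed plywood stand that carries the pliers: foot 115 x 130 x 15 mm; upright panel 130 mm wide, top 127 mm high, its front face 30 mm from the origin towards +x. Origin: on the bench, straight below the pivot of the hanging pliers; z up; front is -x; the hanging pliers have the same axes.
- hook (a point): On the stand, where the pliers' block rests: midway between the tops of two steel prongs, 94 mm above the bench; axes as the stand's. The prongs (6 mm thick, 41 mm apart) run from the panel to 25 mm in front (-x) of here, their ends turned up 9 mm. Raise the pliers about 20 mm (from 30 mm on the spread jaws meet the prongs), then draw them 60 mm or more towards the stand's -x.
- axle: Fixed upright steel axle stub with a black trolley wheel (120 mm across, top 48 mm high), a 59 mm hub and a 55 mm brass washer (top 55 mm high), on a 135 mm square plate. Origin: on the bench on the axle's axis; z up.
- groove (a point): Middle of the axle's groove, on its vertical axis, 59 mm above the bench. Groove 33 mm in diameter, from 4 mm below to 4 mm above this point; its lower side is the brass washer's top. Axle 40 mm in diameter, bevelled to 33 mm at its end, 14 mm above this point.
- tape_roll: Bystander: roll of masking tape lying flat, 104 mm across, 25 mm high; origin at the centre of its underside. Leave it.
- screwdriver: Bystander: screwdriver with red handle lying on the bench, 216 mm long; origin at its middle, underside. Leave it.
- black_lid_jar: Bystander: amber jar with black lid, 72 mm across, 102 mm high; origin at the centre of its underside. Leave it.

How it is judged:
By the outcome, as a careful person would: the job done as asked, in the order asked, and still so for the second after the job is handed in, while the arm keeps its last pose, push and grip.
It also fails if it takes over 54 s, if anything falls off the work surface, if the arm or the gripper's body presses on something with over 40 N, if the wrist force passes 120 N, or if a joint passes its speed limit or range.

## Robot

A 6-joint arm with a two-finger parallel gripper is mounted at the origin on a cart in front of the work surface, level with it; the furniture and walls round the work are solid. World frame = base frame: x ahead of the robot, y to its left, z up, the work surface at z = 0. Lengths are in m, angles in rad, forces in N, time in s.
With the tool pointing down it reaches from about 0.4 to 0.825 m from the base axis. Payload 7 kg.
Tool frame: the origin (TCP) lies on the centre line of the jaws, within the pads' length; the fingertips stand tip_reach ahead of it and the grasp point (between the pads) is the TCP (tip_reach is the distance from the TCP to the fingertips, in m); z points along the fingers, y is the line along which they close (so a half turn about z gives the same grasp; the last joint's range is limited). The gripper opens to 88 mm and grips with 3 to 60 N. Pads are 19 mm wide; open, the fingers measure 130 mm over their backs; the gripper's body (78 mm by 193 mm) begins 47 mm behind the grasp point.
Start: joints at [1.444, 0.359, 0.012, 0, -1.224, -0.288], TCP at [0.272, 0.618, 0.246] pointing down, gripper open.
Joint ranges: [-3.07, 3.07], [-1.43, 2.12], [-1.02, 1.25], [-3.03, 1.67], [-3.05, -0], [-3.03, 3.03]. Speed limits (rad/s): [2.39, 2.39, 3.01, 3.14, 3.14, 3.14].

## Interface

Orientations are given as [roll, pitch, yaw] about the fixed x, y, z axes, in that order (R = Rz(yaw) Ry(pitch) Rx(roll)).
In Python, from station import get_state, grab_frame, calibration, job_done, find_in, mark_of, tip_reach gives the robot as it stands.
- The arm moves only by the shell command python3 -m handwheel 'ROWS' [OPENING] [FORCE]. ROWS is JSON, a list of rows, each an object with "delta_pos": the shift along the world's x, y, z in units of 30 mm (1.0 is 30 mm), a list of three; "dr": the turn, a rotation vector about the world's x, y, z in degrees, a list of three. In form: [{"delta_pos": [tx, ty, tz], "dr": [rx, ry, rz]}, ...]. A call has 1 to 10 rows; each row shifts and turns the commanded pose from where the row before left it; what a row does not reach is not made up. A row lasts 1/10 s, in which the tool goes at most 50 mm and 8.59 degrees, less where a joint would pass 70% of its speed; a pose out of reach is approached as far as the arm can. A call is refused whole if a number of a shift passes 1 or a number of a turn 8.59, either way. A call with a gripper value outside its range is refused whole. OPENING is the closure, from -1 (fully open) to 1 (shut), set as the call begins (- or left out, the last holds). The fingers move at their own pace and stop on an object; FORCE is the grip in N (left out, the last holds). Time passes only in rows, so rows that do not move let the fingers close. It gives the time, the measured TCP pose, the force, the opening and the grip force at its end, in the units of the state.
- get_state(): the state, without advancing time (a new reading comes with each control period).
- grab_frame(name): name is "scene" or "side" or "wrist"; returns the picture (400x640x3 uint8, red, green, blue); there is no depth.
- calibration(name): a dict with "fx", "fy", "cx", "cy" (pixels), "k1" (the pictures are not rectified: a ray, as slopes to the right and down, at radius r is drawn at 1 + k1 r^2 times it, then the intrinsics apply), "extrinsics" (4x4, takes a point from world to camera coordinates). Camera axes: x right, y down, z forward; pixel columns grow to the right and rows downward; lengths in m; the calibration is good to about 2 mm. A picture is of the moment at which its call begins: read the wrist's pose just before it. calibration takes no time and is no camera call; for the wrist camera it gives the pose at the moment of the call.
- job_done(): hands the job in; it is judged then, once.
Trained networks look in the newest picture that a camera, given by its name, has taken for a name from the list of things; names that differ only in an ending like _2 or _b are one class to them, and where a whole thing is asked for, a point or a joint stands for the part that bears it (a point fixed in the world has none). Each returns a list of dicts, best first, with "conf" (0 to 1); they miss things now and then, are a little off and sometimes report something else, mostly with a low value. They report only what shows in the picture. A call takes as long as a camera call.
- find_in(camera, query): "location" ([column, row] in pixels, amid what is visible of it).
- mark_of(camera, query): "location" ([column, row] in pixels: a listed point, or the origin of a listed thing).
The state is a dict: "t": time; "q": joint angles; "qd": joint speeds; "joint_efforts": joint torques, N m; "eef_pos": TCP position; "ee_rot": TCP orientation; "force": force on the tool from outside, world axes, zero at the start; "moment": the same for the moment, N m; "width": finger opening in m; "gripper_force": force on a finger pad.
Only numpy, scipy, OpenCV 4.12 (cv2) and the standard library are available. Lean on these libraries where they do the work, as an engineer would, in place of code of your own. Each camera call takes 0.05 s, during which the arm holds its last target. There are 200 camera calls.

## Working session

There is one attempt and no reset: what is moved stays moved. The work goes in short steps, Python scripts to look and compute and a shell command to move; the robot and the scene stay as the last step left them, time stands still between calls to the robot, and variables do not carry over. Pictures are saved under pics/ and viewed, at most 10 in all, crops included, and the job is handed in when it is done.

```bash
mkdir -p pics; ls; cat > h.py <<'E'
import numpy as np, cv2
from station import *
from scipy.optimize import least_squares
def K(c): return np.array([[c['fx'],0,c['cx']],[0,c['fy'],c['cy']],[0,0,1.]])
def ray(cal,px):
    d=np.array([cal['k1'],0,0,0,0.]); E=np.array(cal['extrinsics'])
    u=cv2.undistortPoints(np.array([[px]],float),K(cal),d)[0,0]
    R,t=E[:3,:3],E[:3,3]
    v=R.T@np.array([u[0],u[1],1]); return -R.T@t, v/np.linalg.norm(v)
def proj(cal,p):
    E=np.array(cal['extrinsics']); d=np.array([cal['k1'],0,0,0,0.])
    r,_=cv2.Rodrigues(E[:3,:3]); return cv2.projectPoints(np.array(p,float).reshape(-1,3),r,E[:3,3],K(cal),d)[0][:,0]
def atz(cal,px,z):
    o,v=ray(cal,px); return o+v*(z-o[2])/v[2]
def tri(obs):
    A=np.zeros((3,3));b=np.zeros(3)
    for o,v in obs:
        P=np.eye(3)-np.outer(v,v);A+=P;b+=P@o
    return np.linalg.solve(A,b)
def snap(cam,fn):
    cal=calibration(cam); f=grab_frame(cam); cv2.imwrite('pics/'+fn,f[:,:,::-1]); return cal,f
E
python3 - <<'E'
from h import *
np.set_printoptions(precision=4,suppress=True)
print(get_state(),tip_reach)
Z={'pliers':.102,'handles':.177,'ring_center':.04,'stand':0,'hook':.094,'axle':0,'groove':.059,'tape_roll':0,'screwdriver':0,'black_lid_jar':0}
obs={}
for cam in ['scene','side','wrist']:
    cal,f=snap(cam,cam+'0.png'); print(cam,np.array(cal['extrinsics']).round(3).tolist())
    for q,z in Z.items():
        m=mark_of(cam,q)
        for x in m[:2]:
            print(cam,q,round(x['conf'],2),np.round(x['location'],1),atz(cal,x['location'],z))
        if m: obs.setdefault(q,[]).append(ray(cal,m[0]['location']))
for q,o in obs.items():
    if len(o)>1: print(q,tri(o))
print(get_state()['t'])
E
```

```text
pics
{'t': 0.0, 'q': array([ 1.4441,  0.3594,  0.0111, -0.0003, -1.2241, -0.2881]), 'qd': array([-0.0004,  0.0002, -0.0004, -0.0015, -0.0007, -0.0002]), 'joint_efforts': array([  0.0005, -58.2713,  29.3043,   6.9973,   0.0068,  -0.0001]), 'eef_pos': array([0.2719, 0.6173, 0.2446]), 'ee_rot': array([ 3.1399, -0.0002, -0.4149]), 'force': array([-0.8489,  0.2878,  1.0469]), 'moment': array([-0.0174, -0.0199, -0.028 ]), 'gripper_force': 0.0, 'width': 0.0874006893136844} 0.019
scene [[0.751, -0.661, -0.016, -0.413], [-0.351, -0.378, -0.856, 0.279], [0.56, 0.649, -0.516, 1.18], [0.0, 0.0, 0.0, 1.0]]
scene pliers 0.6 [286.  174.5] [0.5558 0.2113 0.102 ]
scene handles 0.49 [284.8 156.4] [0.5566 0.2122 0.177 ]
scene ring_center 0.76 [280.5 191.4] [0.5252 0.2118 0.04  ]
scene stand 0.72 [285.3 199.7] [0.5397 0.2047 0.    ]
scene hook 0.73 [288.4 178.1] [0.5537 0.1944 0.094 ]
scene axle 0.73 [411.  276.7] [ 0.5488 -0.3998  0.    ]
scene axle 0.49 [263.9 182.8] [0.5555 0.3737 0.    ]
scene groove 0.83 [354.6 227.1] [ 0.5463 -0.1643  0.059 ]
scene tape_roll 0.91 [409.5 277.3] [ 0.5434 -0.3984  0.
[... 806 characters left out ...]

side groove 0.53 [270.1 173.2] [0.502  0.2942 0.059 ]
side tape_roll 0.64 [419.7 329.4] [ 0.5323 -0.3974  0.    ]
side screwdriver 0.7 [305.  244.4] [0.4543 0.0098 0.    ]
side black_lid_jar 0.59 [269.9 174.7] [0.5323 0.357  0.    ]
wrist [[-0.403, -0.915, 0.001, 0.675], [-0.885, 0.389, 0.255, -0.032], [-0.234, 0.102, -0.967, 0.389], [0.0, 0.0, 0.0, 1.0]]
pliers [0.5569 0.207  0.1021]
handles [0.5624 0.2201 0.1722]
ring_center [ 0.5658  0.2654 -0.0004]
stand [ 0.6135  0.2961 -0.0743]
hook [0.5406 0.1874 0.1047]
axle [ 0.3232 -0.4778  0.3094]
groove [ 0.5956 -0.1145  0.0101]
tape_roll [ 0.5198 -0.4104  0.0235]
screwdriver [ 0.4553  0.0151 -0.004 ]
black_lid_jar [ 0.5329  0.3628 -0.0029]
1.65
```

```bash
python3 - <<'E'
import cv2
a=cv2.imread('pics/scene0.png')[120:300,220:460];b=cv2.imread('pics/side0.png')[110:350,220:460]
a=cv2.resize(a,None,fx=3.2,fy=3.2);b=cv2.resize(b,None,fx=2.5,fy=2.5)
cv2.imwrite('pics/a.png',a);cv2.imwrite('pics/b.png',b)
E
```

```text
(no output)
```

View pics/a.png

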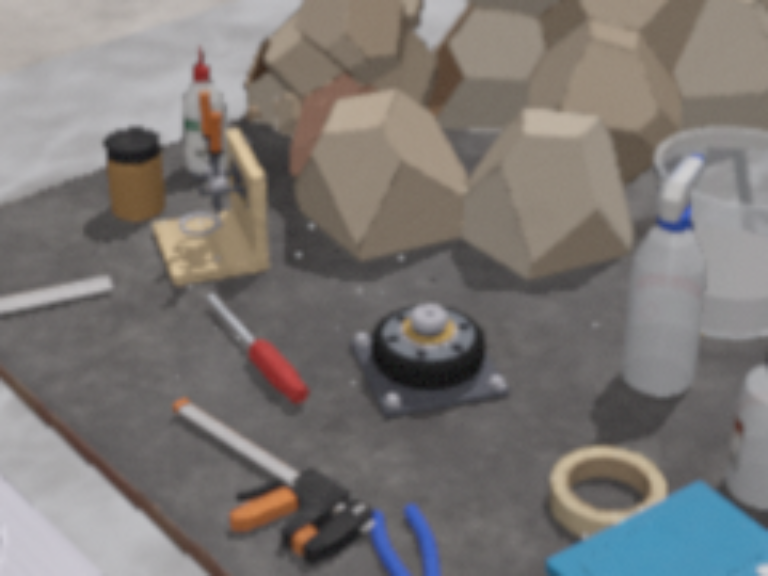

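View pics/b.png

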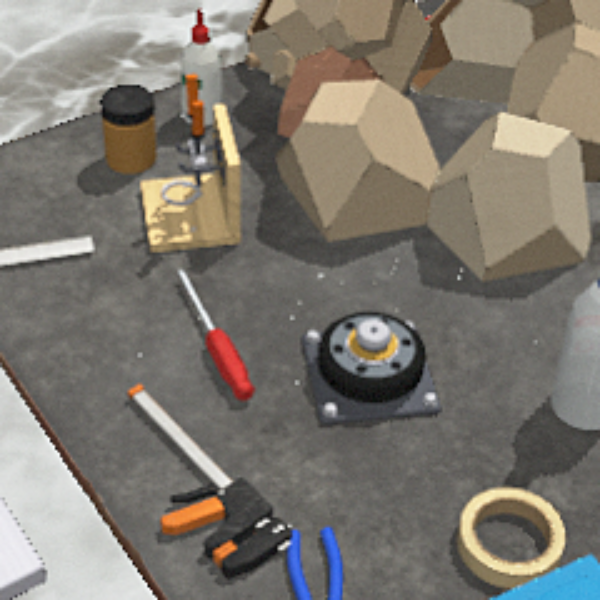

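Both pictures show the pliers hanging at the left: handles at about scene px (285,155), with the ring to the front-left at (283,190). The stand panel is on the +x side, a glue bottle stands behind, and the axle is at scene px (354,222) and side px (369,245). I'll move the wrist camera over the pliers on their front side for a closer look.

```bash
R='{"delta_pos":[0.42,-0.68,0.3],"dr":[0,0,-7.8]}'; echo skip >/dev/null
python3 -m handwheel '[{"delta_pos":[0.42,-0.68,0.3],"dr":[0,0,-7.8]},{"delta_pos":[0.42,-0.68,0.3],"dr":[0,0,-7.8]},{"delta_pos":[0.42,-0.68,0.3],"dr":[0,0,-7.8]},{"delta_pos":[0.42,-0.68,0.3],"dr":[0,0,-7.8]},{"delta_pos":[0.42,-0.68,0.3],"dr":[0,0,-7.8]},{"delta_pos":[0.42,-0.68,0.3],"dr":[0,0,-7.8]},{"delta_pos":[0.42,-0.68,0.3],"dr":[0,0,-7.8]},{"delta_pos":[0.42,-0.68,0.3],"dr":[0,0,-7.8]},{"delta_pos":[0.42,-0.68,0.3],"dr":[0,0,-7.8]},{"delta_pos":[0.42,-0.68,0],"dr":[0,0,-7.8]}]'
python3 -m handwheel '[{"delta_pos":[0.42,-0.68,0],"dr":[0,0,-7.8]},{"delta_pos":[0.42,-0.68,0],"dr":[0,0,-7.8]},{"delta_pos":[0.42,-0.68,0],"dr":[0,0,-7.8]},{"delta_pos":[0.42,-0.68,0],"dr":[0,0,-7.8]},{"delta_pos":[0.42,-0.68,0],"dr":[0,0,-7.8]},{"delta_pos":[0.42,-0.68,0],"dr":[0,0,-7.8]},{"delta_pos":[0.42,-0.68,0],"dr":[0,0,-7.8]},{"delta_pos":[0.42,-0.68,0],"dr":[0,0,-7.8]},{"delta_pos":[0.42,-0.68,0],"dr":[0,0,-7.8]},{"delta_pos":[0.42,-0.68,0],"dr":[0,0,-7.8]}]'
python3 -m handwheel '[{"delta_pos":[0,0,0],"dr":[0,0,0]},{"delta_pos":[0,0,0],"dr":[0,0,0]}]'
python3 - <<'E'
from h import *
np.set_printoptions(precision=4,suppress=True)
s=get_state();print(s['q'],s['eef_pos'],s['ee_rot'])
Z={'pliers':.102,'handles':.177,'ring_center':.04,'hook':.094,'stand':0}
cal,f=snap('wrist','w1.png')
for q,z in Z.items():
    for x in mark_of('wrist',q)[:2]: print(q,round(x['conf'],2),np.round(x['location'],1),atz(cal,x['location'],z))
E
```

```text
t: 2.65
eef_pos: [0.3988, 0.4132, 0.3282]
ee_rot: [-3.141, 0.002, -1.782]
force: [-0.3, -0.2, 1.4]
width: 0.0876
gripper_force: 0.0
t: 3.65
eef_pos: [0.5244, 0.2088, 0.3267]
ee_rot: [3.141, 0.0, 3.14]
force: [-0.0, 0.2, -0.5]
width: 0.0879
gripper_force: 0.0
t: 3.85
eef_pos: [0.5241, 0.2094, 0.3266]
ee_rot: [3.141, 0.0, -3.137]
force: [-1.3, 0.1, -0.4]
width: 0.0875
gripper_force: 0.0
[ 0.7267  0.1339 -0.1043 -0.0001 -1.3325 -2.2929] [0.5241 0.2094 0.3266] [ 3.1414  0.     -3.1369]
pliers 0.71 [321.3 194. ] [0.5529 0.2111 0.102 ]
handles 0.62 [322.3 217.3] [0.5555 0.2118 0.177 ]
ring_center 0.72 [329.3 171.7] [0.5384 0.222  0.04  ]
hook 0.51 [322.  179.2] [0.5369 0.2118 0.094 ]
stand 0.72 [319.5 177.9] [0.5557 0.2088 0.    ]
```

View pics/w1.png

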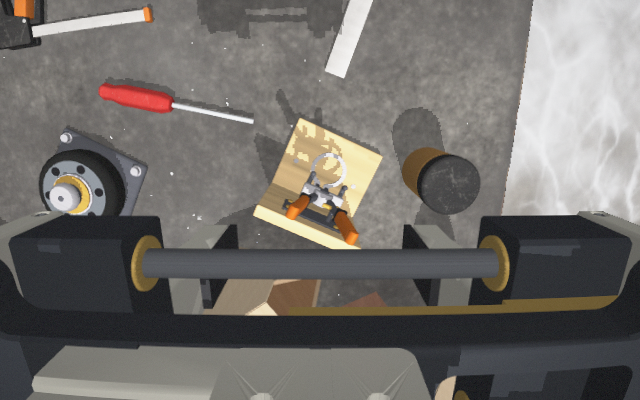

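The wrist picture shows the stand turned: foot's front edge runs from (300,117) to (384,157), panel top front edge from (254,213) to about (360,250), handles at about (297,207) and (345,228), ring at (329,170). The axle end is at (65,197). Next I work out the yaw precisely.

```bash
python3 - <<'E'
from h import *
np.set_printoptions(precision=4,suppress=True)
cal=calibration('wrist'); f=cv2.imread('pics/w1.png')
a,b=atz(cal,(300,117),.015),atz(cal,(384,157),.015); d=b-a; print(a,b,np.linalg.norm(d),np.degrees(np.arctan2(-d[0],d[1])))
h=cv2.cvtColor(f,cv2.COLOR_BGR2HSV)
m=cv2.inRange(h,(5,190,110),(14,255,255)); m[:185]=0;m[250:]=0;m[:,:270]=0;m[:,380:]=0
n,l,st,c=cv2.connectedComponentsWithStats(m)
big=[i for i in range(1,n) if st[i,4]>20]; 
for i in big: print(st[i],c[i])
P=[atz(cal,c[i],.177) for i in big][:2];P.sort(key=lambda p:p[1]);d=P[1]-P[0];print(P,np.linalg.norm(d),np.degrees(np.arctan2(-d[0],d[1])),(P[0]+P[1])/2)
cv2.imwrite('pics/c1.png',cv2.resize(f[100:265,230:410],None,fx=3.6,fy=3.6,interpolation=cv2.INTER_CUBIC))
E
```

```text
[0.4669 0.1826 0.015 ] [0.5213 0.3007 0.015 ] 0.13005630635066548 -24.693014289500532
[286 196  23  24 237] [297.4852 206.1308]
[335 212  23  33 355] [345.5746 226.9408]
[array([0.5442, 0.1894, 0.177 ]), array([0.5647, 0.2351, 0.177 ])] 0.050099006894931485 -24.182486357151802 [0.5545 0.2122 0.177 ]
```

View pics/c1.png

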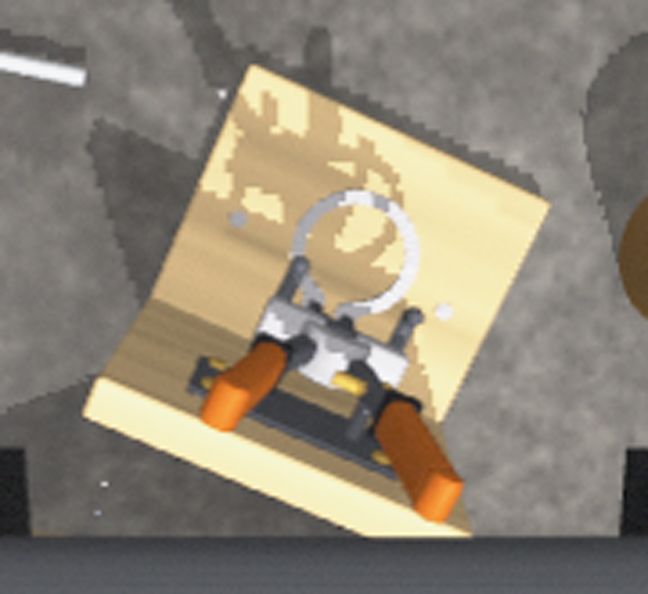

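```bash
python3 -m handwheel '[{"delta_pos":[0.34,0.03,-0.3],"dr":[0,0,-8.3]},{"delta_pos":[0.34,0.03,-0.3],"dr":[0,0,-8.3]},{"delta_pos":[0.33,0.04,-0.3],"dr":[0,0,-8.3]},{"delta_pos":[0,0,0],"dr":[0,0,0]},{"delta_pos":[0,0,0],"dr":[0,0,0]}]'
python3 - <<'E'
from h import *
np.set_printoptions(precision=4,suppress=True)
sc,si=calibration('scene'),calibration('side')
print('bottle tip',tri([ray(sc,(282.8,135)),ray(si,(300,114.8))]))
s=get_state();print(s['q'],s['eef_pos'],s['ee_rot'])
cal,f=snap('wrist','w2.png')
for q,z in {'pliers':.102,'handles':.177,'ring_center':.04}.items():
    for x in mark_of('wrist',q)[:1]: print(q,round(x['conf'],2),np.round(x['location'],1),atz(cal,x['location'],z))
E
```

```text
t: 4.65
eef_pos: [0.5541, 0.2129, 0.2995]
ee_rot: [-3.141, -0.0, 2.716]
force: [0.2, -0.1, 0.5]
width: 0.0877
gripper_force: 0.0
bottle tip [0.675  0.384  0.1759]
[ 0.6959  0.1959 -0.0892  0.0001 -1.2864 -2.6925] [0.5541 0.2129 0.2995] [-3.1409 -0.0002  2.7159]
pliers 0.74 [319.1 177.1] [0.5561 0.2106 0.102 ]
handles 0.7 [319.6 196.8] [0.5573 0.2109 0.177 ]
ring_center 0.96 [317.5 147. ] [0.5327 0.2188 0.04  ]
```

View pics/w2.png

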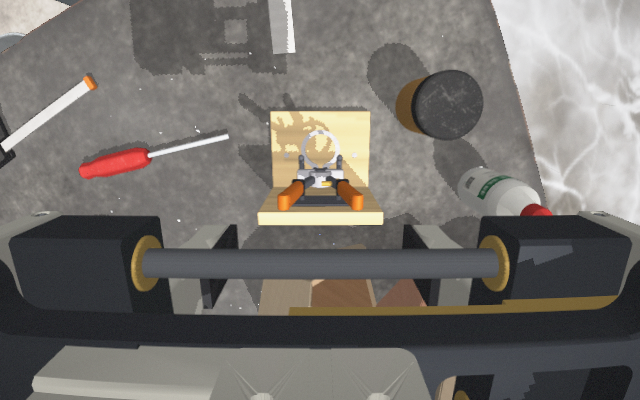

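The wrist picture shows the pliers square to the gripper and centred at column 319, with the bottle clear at (505,195). I'll descend and grip lightly, at about 8 N, for the lift.

```bash
python3 -m handwheel '[{"delta_pos":[0.02,-0.02,-0.7],"dr":[0,0,0]},{"delta_pos":[0,0,-0.7],"dr":[0,0,0]},{"delta_pos":[0,0,-0.7],"dr":[0,0,0]},{"delta_pos":[0,0,-0.7],"dr":[0,0,0]},{"delta_pos":[0,0,-0.7],"dr":[0,0,0]},{"delta_pos":[0,0,-0.58],"dr":[0,0,0]},{"delta_pos":[0,0,0],"dr":[0,0,0]},{"delta_pos":[0,0,0],"dr":[0,0,0]}]'
python3 -m handwheel '[{"delta_pos":[0,0,0],"dr":[0,0,0]},{"delta_pos":[0,0,0],"dr":[0,0,0]},{"delta_pos":[0,0,0],"dr":[0,0,0]},{"delta_pos":[0,0,0],"dr":[0,0,0]},{"delta_pos":[0,0,0],"dr":[0,0,0]},{"delta_pos":[0,0,0],"dr":[0,0,0]},{"delta_pos":[0,0,0],"dr":[0,0,0]},{"delta_pos":[0,0,0],"dr":[0,0,0]}]' 1 8
```

```text
t: 5.65
eef_pos: [0.5551, 0.2123, 0.1779]
ee_rot: [3.141, 0.0, 2.712]
force: [0.0, 0.1, 0.3]
width: 0.0875
gripper_force: 0.0
t: 6.45
eef_pos: [0.5564, 0.2123, 0.18]
ee_rot: [3.139, 0.003, 2.712]
force: [-1.5, -3.1, 13.4]
width: 0.053
gripper_force: 8.0
```

```bash
python3 -m handwheel '[{"delta_pos":[0,0,0.15],"dr":[0,0,0]},{"delta_pos":[0,0,0.15],"dr":[0,0,0]},{"delta_pos":[0,0,0.15],"dr":[0,0,0]},{"delta_pos":[0,0,0.15],"dr":[0,0,0]},{"delta_pos":[0,0,0],"dr":[0,0,0]},{"delta_pos":[0,0,0],"dr":[0,0,0]}]'
python3 - <<'E'
from h import *
np.set_printoptions(precision=4,suppress=True)
s=get_state();print(s['q'],s['eef_pos'],s['ee_rot'])
cal,f=snap('wrist','w3.png')
for q,z in {'pliers':.119,'handles':.194,'ring_center':.057}.items():
    for x in mark_of('wrist',q)[:1]: print(q,round(x['conf'],2),np.round(x['location'],1),atz(cal,x['location'],z))
cs,f2=snap('side','s3.png'); print([(x['conf'],x['location']) for x in mark_of('side','pliers')[:1]])
a=cv2.resize(f[80:230,230:410],(480,400)); b=cv2.resize(f2[110:210,260:340],(320,400))
cv2.imwrite('pics/c3.png',np.hstack([a,b])[:,:,::-1])
E
```

```text
t: 7.05
eef_pos: [0.5549, 0.2121, 0.195]
ee_rot: [-3.142, -0.0, 2.711]
force: [-0.1, -0.1, -2.7]
width: 0.036
gripper_force: 8.0
[ 0.6939  0.2643 -0.2434 -0.0002 -1.0632 -2.6951] [0.5549 0.2121 0.195 ] [-3.1415 -0.0002  2.711 ]
pliers 0.74 [317.9 208.1] [0.5532 0.2112 0.119 ]
handles 0.57 [316.6 256.1] [0.5533 0.211  0.194 ]
[(0.49, [299.4, 170.2])]
```

View pics/c3.png

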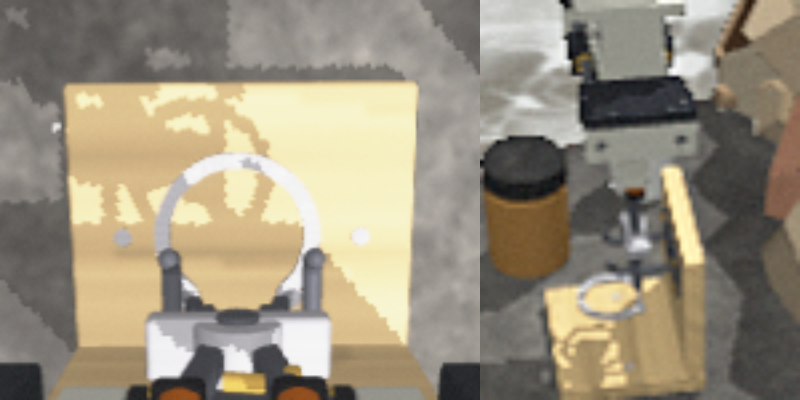

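The ring hangs level and the block is clear of the prongs, with the wrist reading 2.7 N (the tool's weight). I'll draw it off the hook, then squeeze home.

```bash
python3 -m handwheel '[{"delta_pos":[0,0,0.07],"dr":[0,0,0]},{"delta_pos":[-0.25,0.11,0],"dr":[0,0,0]},{"delta_pos":[-0.45,0.21,0],"dr":[0,0,0]},{"delta_pos":[-0.45,0.21,0],"dr":[0,0,0]},{"delta_pos":[-0.45,0.21,0],"dr":[0,0,0]},{"delta_pos":[-0.45,0.21,0],"dr":[0,0,0]},{"delta_pos":[-0.35,0.16,0],"dr":[0,0,0]},{"delta_pos":[0,0,0],"dr":[0,0,0]}]'
python3 -m handwheel '[{"delta_pos":[0,0,0],"dr":[0,0,0]},{"delta_pos":[0,0,0],"dr":[0,0,0]},{"delta_pos":[0,0,0],"dr":[0,0,0]},{"delta_pos":[0,0,0],"dr":[0,0,0]},{"delta_pos":[0,0,0],"dr":[0,0,0]}]' 1 30
```

```text
t: 8.15
eef_pos: [0.4814, 0.2462, 0.1976]
ee_rot: [3.141, -0.0, 2.713]
force: [0.4, 0.3, -3.0]
width: 0.0362
gripper_force: 8.0
t: 8.65
eef_pos: [0.4832, 0.2452, 0.1971]
ee_rot: [-3.141, -0.0, 2.711]
force: [-0.4, 0.6, -3.1]
width: 0.0329
gripper_force: 30.0
```

```bash
python3 -m handwheel '[{"delta_pos":[0,-0.2,0.6],"dr":[0,0,0]},{"delta_pos":[0.1,-0.5,0.6],"dr":[0,0,0]},{"delta_pos":[0.2,-0.8,0.6],"dr":[0,0,0]},{"delta_pos":[0.2,-0.8,0],"dr":[0,0,0]},{"delta_pos":[0.2,-0.8,0],"dr":[0,0,0]},{"delta_pos":[0.2,-0.8,0],"dr":[0,0,0]},{"delta_pos":[0.2,-0.8,0],"dr":[0,0,0]},{"delta_pos":[0.2,-0.8,0],"dr":[0,0,0]},{"delta_pos":[0.2,-0.8,0],"dr":[0,0,0]},{"delta_pos":[0.2,-0.8,0],"dr":[0,0,0]}]'
python3 -m handwheel '[{"delta_pos":[0.2,-0.8,0],"dr":[0,0,0]},{"delta_pos":[0.2,-0.8,0],"dr":[0,0,0]},{"delta_pos":[0.2,-0.8,0],"dr":[0,0,0]},{"delta_pos":[0.2,-0.8,0],"dr":[0,0,0]},{"delta_pos":[0.2,-0.8,0],"dr":[0,0,0]},{"delta_pos":[0.2,-0.8,0],"dr":[0,0,0]},{"delta_pos":[0.1,-0.5,0],"dr":[0,0,0]},{"delta_pos":[0,-0.2,0],"dr":[0,0,0]},{"delta_pos":[0,0,0],"dr":[0,0,0]},{"delta_pos":[0,0,0],"dr":[0,0,0]}]'
python3 - <<'E'
from h import *
np.set_printoptions(precision=4,suppress=True)
sc,si=calibration('scene'),calibration('side')
print('axle top from fixed', atz(sc,(354.4,217.8),.073),atz(si,(369.6,241.6),.073))
s=get_state();print(s['q'],s['eef_pos'],s['ee_rot'],s['force'])
cal,f=snap('wrist','w4.png')
z=s['eef_pos'][2]
for q,h in {'pliers':z-.075,'ring_center':z-.137,'groove':.059,'axle':0}.items():
    for x in mark_of('wrist',q)[:1]: print(q,round(x['conf'],2),np.round(x['location'],1),atz(cal,x['location'],h))
E
```

```text
t: 9.65
eef_pos: [0.5341, 0.0313, 0.2512]
ee_rot: [3.142, -0.0, 2.711]
force: [0.5, -0.2, -2.6]
width: 0.0329
gripper_force: 30.0
t: 10.65
eef_pos: [0.5728, -0.1321, 0.2512]
ee_rot: [3.141, -0.0, 2.711]
force: [-0.0, 0.9, -2.3]
width: 0.0329
gripper_force: 30.0
axle top from fixed [ 0.569  -0.1403  0.073 ] [ 0.569  -0.1395  0.073 ]
[ 0.1055  0.2128 -0.1779 -0.0003 -1.1802 -2.1067] [ 0.5728 -0.1321  0.2512] [ 3.1414 -0.0002  2.711 ] [-0.0052  0.854  -2.2668]
pliers 0.87 [319.8 208.5] [ 0.5717 -0.1319  0.1762]
groove 0.78 [315.7 176. ] [ 0.5713 -0.1365  0.059 ]
axle 0.75 [315.8 161.7] [ 0.5661 -0.1348  0.    ]
```

View pics/w4.png

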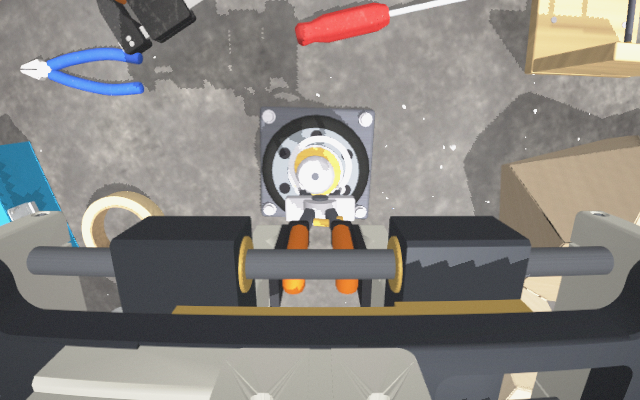

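The wrist picture shows the spread ring at about (322,165) above the axle end at (315,176), with the wheel below. I zoom in to fit both.

```bash
python3 - <<'E'
import cv2
f=cv2.imread('pics/w4.png'); cv2.imwrite('pics/c4.png',cv2.resize(f[120:220,260:380],None,fx=6,fy=6,interpolation=cv2.INTER_CUBIC))
E
```

```text
(no output)
```

View pics/c4.png

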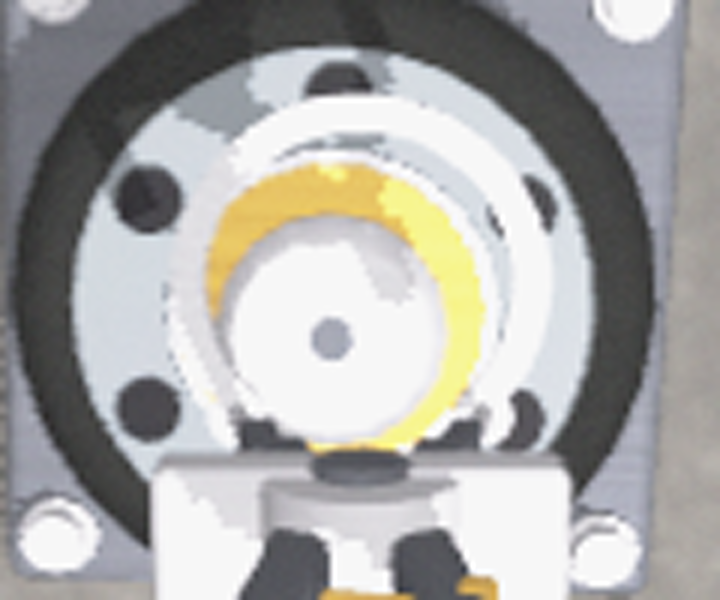

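```bash
cat >> h.py <<'E'
def ringpts(c,r,n=72):
    t=np.linspace(0,2*np.pi,n,endpoint=False); return np.c_[c[0]+r*np.cos(t),c[1]+r*np.sin(t),np.full(n,c[2])]
def nominal(s):
    p=s['eef_pos']; ps=s['ee_rot'][2]-np.pi
    return p+np.array([-.0196*np.cos(ps),-.0196*np.sin(ps),-.137])
def overlay(cal,f,rc,ax,fn,box,k=6):
    g=cv2.resize(f[box[1]:box[3],box[0]:box[2],::-1],None,fx=k,fy=k,interpolation=cv2.INTER_CUBIC)
    def dr(P,col):
        q=((proj(cal,P)-[box[0],box[1]]+.5)*k-.5).round().astype(np.int32); cv2.polylines(g,[q.reshape(-1,1,2)],True,col,1)
    dr(ringpts(rc+[0,0,.00175],.0225),(0,0,255)); dr(ringpts(rc+[0,0,.00175],.0284),(0,0,255))
    dr(ringpts([*ax,.073],.0165),(0,160,0)); dr(ringpts([*ax,.055],.0275),(255,0,0))
    cv2.imwrite('pics/'+fn,g)
E
python3 - <<'E'
from h import *
np.set_printoptions(precision=4,suppress=True)
s=get_state(); cal=calibration('wrist'); f=cv2.imread('pics/w4.png')[:,:,::-1]
ax=atz(cal,(314.92,176.08),.073); rc=nominal(s)
print(cal['fx'],ax,rc,proj(cal,[rc]))
overlay(cal,f,rc,ax[:2],'o4.png',(260,120,380,220))
E
```

```text
320.80787578873293 [ 0.5688 -0.1357  0.073 ] [ 0.5551 -0.1238  0.1144] [[320.0885 166.3771]]
```

View pics/o4.png

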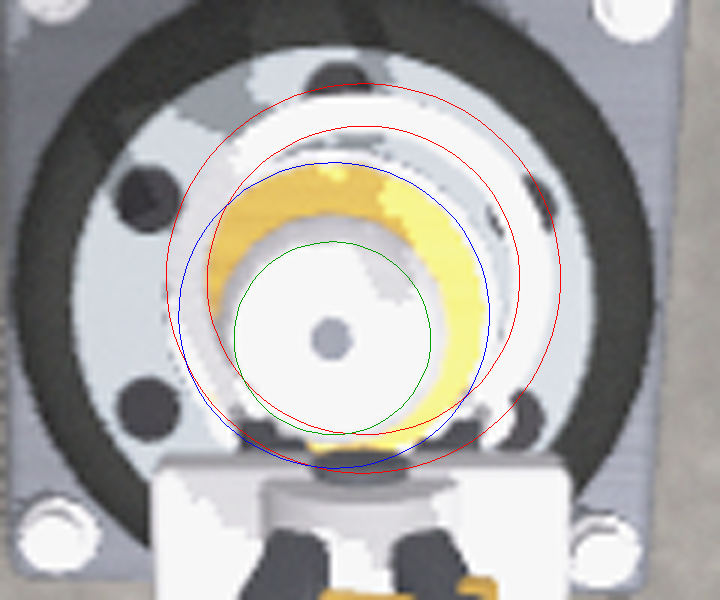

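Both outlines of the real ring are about 2% smaller than predicted, so it may hang a few mm lower in the fingers. I need its height, so I'll move it over plain bench and fit its outline from all three cameras.

```bash
python3 -m handwheel '[{"delta_pos":[-0.2,0.5,0],"dr":[0,0,0]},{"delta_pos":[-0.4,0.8,0],"dr":[0,0,0]},{"delta_pos":[-0.4,0.8,0],"dr":[0,0,0]},{"delta_pos":[-0.4,0.8,0],"dr":[0,0,0]},{"delta_pos":[-0.2,0.5,0],"dr":[0,0,0]},{"delta_pos":[0,0,0],"dr":[0,0,0]},{"delta_pos":[0,0,0],"dr":[0,0,0]}]'
python3 - <<'E'
from h import *
import pickle
s=get_state(); rc=nominal(s); D={'s':s}
print(s['eef_pos'],s['ee_rot'],rc)
T=[]
for cam,k in [('wrist',4),('scene',8),('side',8)]:
    cal,f=snap(cam,cam+'5.png'); D[cam]=(cal,f); u=proj(cal,[rc])[0].round().astype(int); print(cam,cal['fx'],u)
    w=200//k if k==8 else 48
    c=f[u[1]-w:u[1]+w,u[0]-w:u[0]+w,::-1]; T.append(cv2.resize(c,(384,384) if k==4 else (400,400),interpolation=cv2.INTER_NEAREST)[:384,:384])
pickle.dump(D,open('d5.pkl','wb'))
cv2.imwrite('pics/t5.png',cv2.resize(np.hstack(T),None,fx=.69,fy=.69,interpolation=cv2.INTER_AREA))
E
```

```text
t: 11.6
eef_pos: [0.5248, -0.0299, 0.2516]
ee_rot: [3.141, 0.001, 2.713]
force: [0.0, -0.6, -2.6]
width: 0.0325
gripper_force: 30.0
[ 0.52482013 -0.02988353  0.25162539] [3.14116381e+00 5.70415215e-04 2.71271417e+00] [ 0.50699525 -0.02173285  0.11462539]
wrist 320.80787578873293 [320 166]
scene 417.3878955547362 [316 200]
side 485.2100714054758 [327 215]
```

View pics/t5.png

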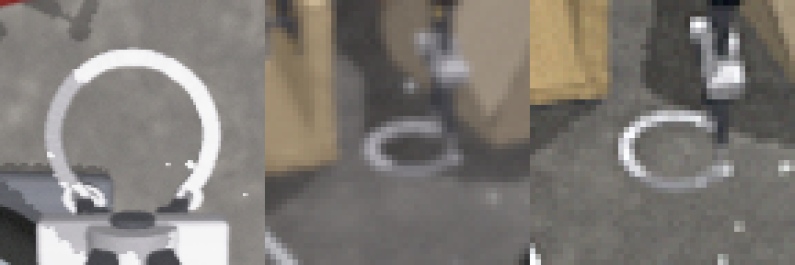

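The ring shows in all three views against plain bench: wrist at composite (133,135), scene at (413,145), side at (675,150). It is level and fully round. I've now used all ten pictures, so from here I work from numbers only.

```bash
cat >> h.py <<'E'
from scipy.optimize import minimize
S=8
def ring_ncc(cal,f,c,ps,clip,tilt=(0,0),sec=1.0):
    """NCC of a rendered ring (jaw sector left out) with the picture"""
    u0=np.floor(proj(cal,[c])[0]).astype(int); w=55 if cal['fx']<350 else 28
    def P(r,z,a):
        q=np.c_[r*np.cos(a),r*np.sin(a)]; zz=z+tilt[0]*q[:,0]+tilt[1]*q[:,1]
        X=np.c_[c[0]+q[:,0]*np.cos(ps)-q[:,1]*np.sin(ps),c[1]+q[:,0]*np.sin(ps)+q[:,1]*np.cos(ps),c[2]+zz]
        return ((proj(cal,X)-u0+w+.5)*S*16-8).round().astype(np.int32)
    a=np.linspace(sec,2*np.pi-sec,90)
    m=np.zeros((2*w*S,2*w*S),np.uint8)
    for z in np.linspace(-.00175,.00175,5):
        cv2.fillPoly(m,[np.r_[P(.0284,z,a),P(.0225,z,a[::-1])]],255,shift=4)
    reg=np.zeros_like(m)
    cv2.fillPoly(reg,[np.r_[P(.036,0,a),P(.012,0,a[::-1])]],255,shift=4)
    m=cv2.resize(m,(2*w,2*w),interpolation=cv2.INTER_AREA).astype(float); reg=cv2.resize(reg,(2*w,2*w),interpolation=cv2.INTER_AREA)>128
    g=np.minimum(f[u0[1]-w:u0[1]+w,u0[0]-w:u0[0]+w].astype(float).mean(2),clip)
    if cal['fx']>350: m=cv2.GaussianBlur(m,(0,0),.6)
    return np.corrcoef(m[reg],g[reg])[0,1]
def fit(views,c0,ps):
    best=None
    for d in ([0,0,0],[0,0,-.005]):
        r=minimize(lambda v:-sum(ring_ncc(cal,f,c0+v*1e-3,ps,cl) for cal,f,cl in views),np.array(d)*1e3,method='Nelder-Mead',
          options=dict(initial_simplex=np.array(d)*1e3+np.array([[0,0,0],[3,0,0],[0,3,0],[0,0,3.]]),xatol=.03,fatol=1e-5))
        if best is None or r.fun<best.fun: best=r
    return best
E
python3 - <<'E'
from h import *
import pickle
np.set_printoptions(precision=2,suppress=True)
D=pickle.load(open('d5.pkl','rb')); s=D['s']; ps=s['ee_rot'][2]-np.pi; c0=nominal(s)
V={k:(*D[k],cl) for k,cl in [('wrist',165),('scene',255),('side',255)]}
for names in (['wrist'],['scene','side'],['scene'],['side'],['wrist','scene','side']):
    r=fit([V[n] for n in names],c0,ps); print(names,r.x,r.fun/len(names),'tool xy', np.array([[np.cos(ps),np.sin(ps)],[-np.sin(ps),np.cos(ps)]])@r.x[:2])
E
```

```text
['wrist'] [ 1.66 -1.21 -6.75] -0.906902804857103 tool xy [ 2.02 -0.41]
['scene', 'side'] [ 0.4  -4.93 -3.76] -0.8173710793928946 tool xy [ 2.41 -4.32]
['scene'] [ 3.99  0.4  -7.7 ] -0.8292660130524461 tool xy [3.46 2.03]
['side'] [ 4.18 -0.49 -9.22] -0.8260883548227023 tool xy [4.   1.29]
['wrist', 'scene', 'side'] [ 1.85 -1.43 -6.58] -0.8231301644452573 tool xy [ 2.28 -0.54]
```

Wrist-only and three-camera fits agree: the ring sits about 6.6 mm lower and 2 mm towards tool +x versus nominal. To confirm the height precisely, I'll lightly touch the empty bench with it.

```bash
python3 -m handwheel '[{"delta_pos":[0.35,0.1,0],"dr":[0,0,0]},{"delta_pos":[0.6,0.1,-0.4],"dr":[0,0,0]},{"delta_pos":[0.6,0.1,-0.5],"dr":[0,0,0]},{"delta_pos":[0.25,0.1,-0.5],"dr":[0,0,0]},{"delta_pos":[0,0,-0.5],"dr":[0,0,0]},{"delta_pos":[0,0,-0.5],"dr":[0,0,0]},{"delta_pos":[0,0,-0.5],"dr":[0,0,0]},{"delta_pos":[0,0,-0.25],"dr":[0,0,0]},{"delta_pos":[0,0,0],"dr":[0,0,0]},{"delta_pos":[0,0,0],"dr":[0,0,0]}]'
for i in 1 2 3; do python3 -c "
from station import *
s=get_state();print(s['eef_pos'],s['force'])"; done
```

```text
t: 12.75
eef_pos: [0.5793, -0.0187, 0.157]
ee_rot: [-3.141, 0.0, 2.711]
force: [-0.2, -0.8, -2.2]
width: 0.0329
gripper_force: 30.0
[ 0.57929617 -0.01870333  0.15702048] [-0.18728787 -0.83858944 -2.24915709]
[ 0.57929617 -0.01870333  0.15702048] [-0.18728787 -0.83858944 -2.24915709]
[ 0.57929617 -0.01870333  0.15702048] [-0.18728787 -0.83858944 -2.24915709]
```

```bash
python3 -m handwheel '[{"delta_pos":[0,0,-0.1],"dr":[0,0,0]},{"delta_pos":[0,0,-0.1],"dr":[0,0,0]},{"delta_pos":[0,0,0],"dr":[0,0,0]}]' | egrep 'pos|force'
python3 -m handwheel '[{"delta_pos":[0,0,-0.05],"dr":[0,0,0]},{"delta_pos":[0,0,0],"dr":[0,0,0]}]' | egrep 'pos|^force'
python3 -m handwheel '[{"delta_pos":[0,0,-0.05],"dr":[0,0,0]},{"delta_pos":[0,0,0],"dr":[0,0,0]}]' | egrep 'pos|^force'
python3 -m handwheel '[{"delta_pos":[0,0,-0.04],"dr":[0,0,0]},{"delta_pos":[0,0,0],"dr":[0,0,0]}]' | egrep 'pos|^force'
```

```text
eef_pos: [0.5788, -0.0186, 0.1507]
force: [0.0, 0.1, -2.9]
gripper_force: 30.0
eef_pos: [0.5789, -0.0186, 0.1492]
force: [-1.1, 0.1, -3.5]
eef_pos: [0.5788, -0.0186, 0.1476]
force: [0.6, 0.1, -1.4]
eef_pos: [0.5788, -0.0186, 0.1464]
force: [0.3, -0.6, -2.4]
```

```bash
python3 -m handwheel '[{"delta_pos":[0,0,-0.03],"dr":[0,0,0]},{"delta_pos":[0,0,0],"dr":[0,0,0]}]' | egrep 'pos|^force'
python3 -m handwheel '[{"delta_pos":[0,0,-0.03],"dr":[0,0,0]},{"delta_pos":[0,0,0],"dr":[0,0,0]}]' | egrep 'pos|^force'
```

```text
eef_pos: [0.5789, -0.0186, 0.1455]
force: [-0.4, -0.2, -2.5]
eef_pos: [0.579, -0.0186, 0.1447]
force: [0.1, 0.3, -1.0]
```

```bash
python3 -m handwheel '[{"delta_pos":[0,0,-0.02],"dr":[0,0,0]},{"delta_pos":[0,0,0],"dr":[0,0,0]}]' | egrep 'pos|^force'
python3 -m handwheel '[{"delta_pos":[0,0,-0.02],"dr":[0,0,0]},{"delta_pos":[0,0,0],"dr":[0,0,0]}]' | egrep 'pos|^force'
```

```text
eef_pos: [0.5792, -0.0186, 0.1446]
force: [-0.1, -0.4, 1.9]
eef_pos: [0.5794, -0.0187, 0.1445]
force: [-1.7, -0.7, 6.0]
```

Contact is at TCP z = 0.1448, so the ring's mid-plane is 143.1 mm below the TCP, in agreement with vision. Now I'll lift off and go above the axle.

```bash
python3 -m handwheel '[{"delta_pos":[0,0,0.3],"dr":[0,0,0]},{"delta_pos":[0,0,0.6],"dr":[0,0,0]},{"delta_pos":[0,0,0.9],"dr":[0,0,0]},{"delta_pos":[0,-0.4,0.9],"dr":[0,0,0]},{"delta_pos":[0,-0.8,0.7],"dr":[0,0,0]},{"delta_pos":[0,-0.8,0],"dr":[0,0,0]},{"delta_pos":[0.1,-0.8,0],"dr":[0,0,0]},{"delta_pos":[0.1,-0.8,0],"dr":[0,0,0]},{"delta_pos":[0,-0.4,0],"dr":[0,0,0]},{"delta_pos":[0,-0.13,0],"dr":[0,0,0]}]' | egrep 'pos|^force'
python3 -m handwheel '[{"delta_pos":[0,0,-0.2],"dr":[0,0,0]},{"delta_pos":[0,0,-0.2],"dr":[0,0,0]},{"delta_pos":[0,0,0],"dr":[0,0,0]},{"delta_pos":[0,0,0],"dr":[0,0,0]}]' 
python3 - <<'E'
from h import *
import pickle
np.set_printoptions(precision=4,suppress=True)
s=get_state(); D={'s':s}
for cam in ('wrist','scene','side'):
    cal,f=snap(cam,cam+'6.png'); D[cam]=(cal,f)
pickle.dump(D,open('d6.pkl','wb'))
ps=s['ee_rot'][2]-np.pi
c=nominal(s)+[.0017,-.0012,-.0061]; print('ring pred',c)
cal,f=D['wrist']; 
for cl in (165,220,255):
    r=minimize(lambda v:-ring_ncc(cal,f,np.r_[c[:2]+v*1e-3,c[2]],ps,cl),[0,0],method='Nelder-Mead',options=dict(initial_simplex=[[0,0],[2,0],[0,2]])); print(cl,r.x,r.fun)
# axle end: dot darker than white disc near the predicted place
u=proj(cal,[[.5688,-.1357,.073]])[0]; print('pred dot',u)
x,y=u.round().astype(int); g=f.mean(2)[y-12:y+13,x-12:x+13]; print(g.astype(int)[::1,::1])
E
```

```text
eef_pos: [0.5846, -0.1434, 0.2453]
force: [0.2, 0.5, -2.5]
t: 15.85
eef_pos: [0.5848, -0.1418, 0.2333]
ee_rot: [-3.141, -0.001, 2.712]
force: [1.1, -0.4, -2.2]
width: 0.0329
gripper_force: 30.0
ring pred [ 0.5687 -0.1348  0.0902]
165 [-3.734   1.2832] -0.2275482582109029
220 [-2.6973  1.2506] -0.33301375287644513
255 [-1.8926  0.7848] -0.4189433195991187
pred dot [318.9692 164.7319]
[[226 226 224 226 225 225 225 225 226 225 229 246 247 247 247 247 247 247
  247 247 247 247 247 247 247]
 [226 227 226 226 226 225 226 226 226 246 247 247 247 247 247 247 247 247
  247 247 247 247 247 247 247]
 [225 225 226 225 224 224 224 225 225 246 247 247 247 247 247 247 247 247
  247 247 247 247 247 247 247]
 [224 226 224 225 225 225 226 227 225 230 246 247 247 247 247 247 247 247
  247 247 247 247 247 247 247]
 [227 226 226 228 227 225 227 227 227 227 246 247 247 247 247 247 247 247
  247 247 247 247 247 247 247]
 [227 227 227 227 227 227 227 227 228 227 231 246 247 247 247 247 247 247
  247 247 247 247 247 247 247]
 [224 226 224 226 225 226 225 225 224 246 247 247 247 247 247 247 247 247
  247 247 
[... 1211 characters left out ...]
47 247 247 247 243 228 229 229 246 243
  228 228 227 247 247 245 233]
 [247 247 247 247 247 247 247 247 247 247 247 247 243 246 247 247 247 244
  226 226 227 231 232 228 227]
 [247 247 247 247 247 247 247 247 247 247 247 247 247 247 247 247 247 247
  247 247 241 223 223 224 223]
 [247 247 247 247 247 247 247 247 247 247 247 247 247 247 247 247 247 247
  247 247 242 221 220 222 222]
 [247 247 247 247 247 247 247 247 247 247 247 247 247 247 247 247 247 247
  247 247 247 242 224 224 221]
 [247 247 247 247 247 247 247 247 247 247 247 247 247 247 247 247 247 247
  247 247 247 244 226 225 208]
 [245 247 247 247 247 247 247 247 247 247 247 247 247 247 247 247 247 247
  247 244 232 227 224 215 184]]
```

```bash
python3 - <<'E'
from h import *
import pickle
np.set_printoptions(precision=4,suppress=True)
D=pickle.load(open('d6.pkl','rb'));D5=pickle.load(open('d5.pkl','rb')); s=D['s']; ps=s['ee_rot'][2]-np.pi
f5,f6=[d['wrist'][1].astype(np.float32).mean(2) for d in (D5,D)]
for nm,(x0,y0,x1,y1) in {'block+jaws':(282,192,358,222),'ringtop':(285,130,355,150),'ringR':(340,145,356,185)}.items():
    t=cv2.resize(f5[y0:y1,x0:x1],None,fx=5,fy=5,interpolation=cv2.INTER_CUBIC); im=cv2.resize(f6[y0-4:y1+4,x0-4:x1+4],None,fx=5,fy=5,interpolation=cv2.INTER_CUBIC)
    r=cv2.matchTemplate(im,t,cv2.TM_CCOEFF_NORMED); _,m,_,l=cv2.minMaxLoc(r); print(nm,m,(np.array(l)-20)/5)
cal=D['wrist'][0]; ax=atz(cal,(318.45,164.6),.073)
R=np.array([[np.cos(ps),-np.sin(ps)],[np.sin(ps),np.cos(ps)]])
c=nominal(s); c[:2]+=R@[.0020,-.0004]; c[2]-=.0061
print('axle',ax,'ring',c,'move mm',(ax-c)[:2]*1e3)
# fixed cameras, ring xy with z held
p5=D5['s']['ee_rot'][2]-np.pi; c0=nominal(D5['s'])-[0,0,.0061]
for cam in ('scene','side','wrist'):
    cl,f=D5[cam]; r=minimize(lambda v:-ring_ncc(cl,f,c0+np.r_[v,0]*1e-3,p5,165 if cam=='wrist' else 255),[1,-1],method='Nelder-Mead',options=dict(initial_simplex=[[1,-1],[3,-1],[1,1]])); print(cam,r.x,r.fun)
E
```

```text
block+jaws 0.9134807586669922 [0. 0.]
ringtop 0.5052270889282227 [ 0.4 -0.4]
ringR 0.5510230660438538 [ 0.  -0.6]
axle [ 0.5685 -0.1361  0.073 ] ring [ 0.5687 -0.1348  0.0902] move mm [-0.1871 -1.2521]
scene [ 2.1406 -1.5855] -0.8266995584759962
side [ 2.3798 -3.3155] -0.8238497006141076
wrist [ 1.6174 -1.1843] -0.9060089315179392
```

```bash
python3 -m handwheel '[{"delta_pos":[-0.006,-0.042,-0.15],"dr":[0,0,0]},{"delta_pos":[0,0,-0.15],"dr":[0,0,0]},{"delta_pos":[0,0,-0.15],"dr":[0,0,0]},{"delta_pos":[0,0,0],"dr":[0,0,0]},{"delta_pos":[0,0,0],"dr":[0,0,0]}]' 
cat > chk.py <<'E'
from h import *
np.set_printoptions(precision=4,suppress=True)
P=[];F=[]
s=get_state(); cal=calibration('wrist'); f=grab_frame('wrist'); ps=s['ee_rot'][2]-np.pi
for i in range(4):
    t=get_state();P.append(t['eef_pos']);F.append(t['force']);grab_frame('wrist')
p=np.mean(P,0);R=np.array([[np.cos(ps),-np.sin(ps)],[np.sin(ps),np.cos(ps)]])
c=p+np.r_[R@[-.0196+.0020,-.0004],-.1431]
u=proj(cal,[[.5685,-.1361,.073]])[0].round().astype(int); g=f.mean(2)[u[1]-8:u[1]+9,u[0]-8:u[0]+9]
n,l,st,ct=cv2.connectedComponentsWithStats((g<180).astype(np.uint8)); i=1+np.argmin(np.linalg.norm(ct[1:]-8,axis=1))
w=np.where(l==i,235-g,0); yy,xx=np.mgrid[-8:9,-8:9]; d=u+[(w*xx).sum()/w.sum(),(w*yy).sum()/w.sum()]
ax=atz(cal,d,.073); print('t',t['t'],'dot',d,st[i,4],'axle',ax,'ring',c,'move mm',(ax-c)[:2]*1e3,'F',np.mean(F,0),'rpy',s['ee_rot'])
E
python3 chk.py
```

```text
t: 16.5
eef_pos: [0.5847, -0.1438, 0.2198]
ee_rot: [-3.141, -0.0, 2.711]
force: [-0.6, 0.3, -2.2]
width: 0.0327
gripper_force: 30.0
t 16.7 dot [319.9342 166.1724] 52 axle [ 0.5681 -0.1364  0.073 ] ring [ 0.5687 -0.1368  0.0771] move mm [-0.5726  0.3361] F [-0.3455  0.0314 -2.1723] rpy [-3.1413 -0.0004  2.711 ]
```

```bash
python3 -m handwheel '[{"delta_pos":[-0.015,0.01,0],"dr":[0,0,0]},{"delta_pos":[0,0,-0.1],"dr":[0,0,0]},{"delta_pos":[0,0,-0.1],"dr":[0,0,0]},{"delta_pos":[0,0,0],"dr":[0,0,0]}]'; python3 chk.py
```

```text
t: 17.15
eef_pos: [0.5839, -0.1434, 0.2133]
ee_rot: [-3.141, -0.001, 2.711]
force: [-0.1, -0.2, -1.9]
width: 0.033
gripper_force: 30.0
t 17.35 dot [320.2456 168.6032] 60 axle [ 0.5683 -0.1362  0.073 ] ring [ 0.5681 -0.1365  0.0708] move mm [0.2613 0.3072] F [-0.0898  0.2478 -2.3675] rpy [-3.1412 -0.001   2.711 ]
```

Aligned within 0.4 mm, with no contact. I'll lower it over the full-diameter part in small steps.

```bash
python3 -m handwheel '[{"delta_pos":[0.005,0.008,-0.07],"dr":[0,0,0]},{"delta_pos":[0,0,-0.07],"dr":[0,0,0]},{"delta_pos":[0,0,0],"dr":[0,0,0]}]'; python3 chk.py
```

```text
t: 17.7
eef_pos: [0.5842, -0.1432, 0.2094]
ee_rot: [-3.141, -0.001, 2.711]
force: [-0.4, -0.2, -3.1]
width: 0.033
gripper_force: 30.0
t 17.9 dot [319.9122 169.1569] 65 axle [ 0.5683 -0.1361  0.073 ] ring [ 0.5683 -0.1362  0.0667] move mm [0.0728 0.1227] F [ 0.133   0.0853 -2.3523] rpy [-3.1414 -0.0007  2.711 ]
```

```bash
python3 -m handwheel '[{"delta_pos":[0.002,0.004,-0.085],"dr":[0,0,0]},{"delta_pos":[0,0,-0.085],"dr":[0,0,0]},{"delta_pos":[0,0,-0.085],"dr":[0,0,0]},{"delta_pos":[0,0,0],"dr":[0,0,0]},{"delta_pos":[0,0,0],"dr":[0,0,0]}]'; python3 chk.py
python3 - <<'E'
from h import *
import pickle
np.set_printoptions(precision=2,suppress=True)
D=pickle.load(open('d5.pkl','rb')); s=D['s']; ps=s['ee_rot'][2]-np.pi; c0=nominal(s)-[0,0,.0061]
for cam in ('wrist','scene','side'):
    cl,f=D[cam]; k=165 if cam=='wrist' else 255
    r=minimize(lambda v:-ring_ncc(cl,f,c0+np.r_[v[:2],0]*1e-3,ps,k,v[2:]*.02),[1.6,-1.2,0,0],method='Nelder-Mead',options=dict(initial_simplex=np.array([1.6,-1.2,0,0])+np.vstack([np.zeros(4),np.eye(4)*2])));print(cam,r.x[:2],'tilt deg',np.degrees(r.x[2:]*.02),r.fun)
E
```

```text
t: 18.45
eef_pos: [0.5845, -0.1431, 0.2021]
ee_rot: [-3.141, -0.0, 2.711]
force: [0.6, 0.5, -2.3]
width: 0.0327
gripper_force: 30.0
t 18.65 dot [319.7305 170.3492] 67 axle [ 0.5683 -0.136   0.073 ] ring [ 0.5684 -0.1361  0.0592] move mm [-0.1632  0.0662] F [-0.2783 -0.2532 -2.5646] rpy [-3.1415 -0.0002  2.7111]
wrist [ 1.55 -1.18] tilt deg [-3.24  3.43] -0.9094132734105135
scene [ 2.08 -2.19] tilt deg [0.34 1.58] -0.8333591849516238
side [ 2.18 -3.16] tilt deg [-0.24 -0.3 ] -0.8281715153377672
```

```bash
python3 -c "
from station import *
s=get_state();print(s['eef_pos'],s['force'],s['width'],s['gripper_force']);print(job_done())"
```

```text
[ 0.58458067 -0.14307446  0.20233175] [-0.27001983  0.19422692 -1.73785836] 0.03274226934026206 29.987400770187378
the job is handed in; nothing more can be done
None
```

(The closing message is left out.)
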